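Hold the offset support bracket level above its cradle

TASK

First clear the amber bottle off the mounting cradle and stand it upright in the white tray. Then lift the green cast support bracket by its balance point (not by its middle) and hold it level about 5 cm above the cradle's seats, boss over the round seat and fork over the seat with the tongue, ready to be lowered. Finish while still holding it there, steady and not touching the cradle at any time, and leave everything else on the bench alone.

Things in the scene. Friction and masses are not known exactly. Their poses are not given: they have to be found in the camera images.
- bracket_balance (a point): Balance point of the loose green cast bracket (212 mm long, about 0.7 kg), lying flat on the bench: half-way up its straight bar (14 mm wide, 20 mm tall), 24 mm above the underside of the bracket, 55 mm from the axis of the boss, 28 mm to the boss side of mid-length. The bar is clear from 32 mm before it (boss) to 92 mm beyond it (fork). x runs along the bar from boss to fork, z up.
- bracket_boss (a point): Centre of the underside of the heavy round boss at the -x end of the bracket (46 mm across, 44 mm tall, steel top with a black bore): 55 mm from the balance point towards -x, 24 mm below it. Axes as the bracket.
- bracket_fork (a point): Point midway between the two prongs at the light +x end of the bracket (fork 44 mm wide, 24 mm tall, gap 24 mm), at underside level: 119 mm from the balance point towards +x, 24 mm below it. Axes as the bracket.
- cradle: The fixed mounting cradle that the bracket belongs on: grey base plate 240 x 80 x 10 mm with two aluminium seats, both with tops 40 mm above the bench. Origin on the bench under the place where the bracket's balance point belongs; x points from the boss seat to the fork seat, z up.
- boss_seat (a point): Centre of the top of the cradle's round boss seat, 60 mm across, 40 mm above the bench, 55 mm from the cradle's origin towards its -x.
- fork_seat (a point): Centre of the cradle's rectangular fork seat (34 x 50 mm), 40 mm above the bench, 119 mm from the cradle's origin towards its +x; an upright steel tongue 10 mm wide, 18 mm tall stands on it and belongs in the fork's gap.
- bottle_mid (a point): Middle, half-way up, of the small amber glass reagent bottle with white cap: 44 mm across, 85 mm tall, about 0.16 kg, at first standing on the cradle's boss seat. z is its axis, up.
- tray: Fixed shallow white plastic tray, 150 x 150 mm, rim 18 mm high, walls and floor 5 mm thick. Origin at the centre of its underside on the bench, z up.
- beaker: Bystander, far side of the bench, to be left alone: clear glass beaker, 90 mm tall, 72 mm across. Origin at the centre of its underside.
- weight: Bystander, near side, right of centre of the bench, to be left alone: brass knobbed weight, 34 mm across, 47 mm tall. Origin at the centre of its underside.
- wrench: Bystander, near side of the bench, left of centre, to be left alone: small steel spanner, 130 mm long, lying flat. Origin at its underside near the middle of its length.
- jar: Bystander, far side of the bench, to be left alone: blue plastic jar, 70 mm across, 90 mm tall. Origin at the centre of its underside.
- collar: Bystander, to the right of the bench, to be left alone: flat steel ring, 48 mm across, 16 mm tall. Origin at the centre of its underside.
- dish: Bystander, to the left of the bench, to be left alone: white ceramic dish, 90 mm across, 22 mm tall. Origin at the centre of its underside.

How it is judged:
By the outcome, as a careful person would: the job done as asked, in the order asked, and still so for the second after the job is handed in, while the arm keeps its last pose, push and grip.
It also fails if it takes over 69 s, if anything falls off the work surface, if the arm or the gripper's body presses on something with over 40 N, if the wrist force passes 120 N, or if a joint passes its speed limit or range.

ROBOT

A 6-joint arm with a two-finger parallel gripper is mounted at the origin on the work surface. World frame = base frame: x ahead of the robot, y to its left, z up, the work surface at z = 0. Lengths are in m, angles in rad, forces in N, time in s.
With the tool pointing down it reaches from about 0.15 to 0.775 m from the base axis. Payload 6.1 kg.
Tool frame: the origin (TCP) lies at the very end of the fingers, on their centre line; the grasp point (between the pads) lies ctrl.hold_point_z behind it (ctrl.hold_point_z is the distance from the TCP to the grasp point, in m); z points along the fingers, y is the line along which they close (so a half turn about z gives the same grasp; the last joint's range is limited). The gripper opens to 85 mm and grips with 20 to 120 N. Pads are 22 mm wide; open, the fingers measure 114 mm over their backs; the gripper's body (76 mm by 85 mm) begins 54 mm behind the grasp point. The pads swing forward as they close: fully open they stand 13 mm farther back than shut.
Start: joints at [-1.209, 0.126, -0.04, 1.405, 0, 1.571], TCP at [0.186, -0.491, 0.231] pointing down, gripper open.
Joint ranges: [-2.72, 2.72], [-0.95, 1.95], [-1.27, 1.35], [-1.78, 2.02], [-1.46, 1.47], [-3.14, 3.14]. Speed limits (rad/s): [2.39, 2.39, 3.01, 3.14, 3.14, 3.14].

INTERFACE

Orientations are given as a 3x3 rotation matrix whose columns are the frame's x, y, z axes.
In Python, from bench import status, cams, ctrl gives the robot as it stands. The module is installed in compiled form; this text tells all that it offers.
- The arm moves only by the tool send_rows, never from a script. Its argument "deltas" is one flat list of numbers, 5 for each row, row after row: the closure, from 0 (fully open) to 1 (shut), then the shift along the tool's x, y, z in cm, then the turn about the tool's z in rad. A call has 1 to 8 rows; each row is the pose to reach, as a shift and turn from the pose commanded when the call began, along the tool's axes at that moment; what a row does not reach only later rows make up. A row lasts 1/10 s, in which the tool goes at most 50 mm and 8.59 degrees, less where a joint would pass 70% of its speed; a pose out of reach is approached as far as the arm can. A call with a gripper value outside its range is refused whole. The fingers move at their own pace and stop on an object; "grip_force" is the grip in N (left out, the last holds). Time passes only in rows, so rows that repeat a pose let the fingers close. It gives the time, the measured TCP pose, the force and the opening at its end, in the units of the state.
- status.get_obs(): the state, without advancing time (a new reading comes with each control period).
- cams.read_camera(name): name is "scene" or "top"; returns a dict with "pixels" (420x560x3 uint8, blue, green, red), "fx", "fy", "cx", "cy" (pixels), "position" and "orientation" of the camera in the world. Camera axes: x right, y down, z forward; pixel columns grow to the right and rows downward; lengths in m; the calibration is good to about 2 mm. A picture is of the moment at which its call begins. There is no depth.
- ctrl.hand_in(): hands the job in, once; it reports no verdict.
Trained networks look in the newest picture that a camera, given by its name, has taken for a name from the list of things; names that differ only in an ending like _2 or _b are one class to them, and where a whole thing is asked for, a point or a joint stands for the part that bears it (a point fixed in the world has none). Each returns a list of dicts, best first, with "score" (0 to 1); they miss things now and then, are a little off and sometimes report something else, mostly with a low value. They report only what shows in the picture. A call takes as long as a camera call.
- cams.search_frame(camera, label): "at" ([x, y, z] in m, in world coordinates, good to about 4 mm: the middle of the surface that is visible of it).
- cams.regions_of(camera, label): "pixels" (420x560 bool, what is visible of it).
The state is a dict: "time": time; "joint_positions": joint angles; "joint_vel": joint speeds; "tau": joint torques, N m; "ee_pos": TCP position; "tcp_rot": TCP orientation; "wrist_force": force on the tool from outside, world axes, zero at the start; "moment": the same for the moment, N m; "opening": finger opening in m.
Only numpy, scipy, OpenCV 4.12 (cv2) and the standard library are available. Lean on these libraries where they do the work, as an engineer would, in place of code of your own. Each camera call takes 0.05 s, during which the arm holds its last target. There are 200 camera calls.

## Working session

There is one attempt and no reset: what is moved stays moved. The work goes in short steps, Python scripts to look and compute and a tool call to move; the robot and the scene stay as the last step left them, time stands still between calls to the robot, and variables do not carry over. Pictures are saved under pics/ and viewed, on a budget of 10 in all, crops included, one or two more only if the job needs it, and the job is handed in when it is done.

Besides the shell and the picture viewer there is one more tool, called after ">>>" as name(argument=value, ...) on one line, values as JSON. send_rows: Moves the arm, as the interface text tells. Its arguments: {"type":"object","properties":{"deltas":{"type":"array"},"grip_force":{"type":"number"}},"required":["deltas"]}

```bash
mkdir -p pics; cat > h.py <<'E'
import numpy as np, cv2
from bench import status, cams, ctrl
def proj(c,P):
    R=np.array(c["orientation"]);p=(np.array(P)-c["position"])@R
    return np.array([c["fx"]*p[0]/p[2]+c["cx"],c["fy"]*p[1]/p[2]+c["cy"]])
def ray(c,u,v):
    R=np.array(c["orientation"]);d=R@np.array([(u-c["cx"])/c["fx"],(v-c["cy"])/c["fy"],1]);return np.array(c["position"]),d/np.linalg.norm(d)
def onz(c,u,v,z):
    o,d=ray(c,u,v);return o+d*(z-o[2])/d[2]
def tri(c1,p1,c2,p2):
    o1,d1=ray(c1,*p1);o2,d2=ray(c2,*p2)
    t=np.linalg.lstsq(np.c_[d1,-d2],o2-o1,rcond=None)[0];a=o1+d1*t[0];b=o2+d2*t[1]
    return (a+b)/2,np.linalg.norm(a-b)
E
python3 - <<'E'
from h import *
np.set_printoptions(precision=4,suppress=True)
for n in("scene","top"):
    c=cams.read_camera(n);cv2.imwrite(f"pics/{n}0.png",c["pixels"]);print(n,c["fx"],c["fy"],c["cx"],c["cy"],c["position"],np.array(c["orientation"]).tolist())
    for l in["bracket_balance","bracket_boss","bracket_fork","cradle","boss_seat","fork_seat","bottle_mid","tray","beaker","weight","wrench","jar","collar","dish"]:
        print(l,[(np.round(d["at"],3),round(d["score"],2)) for d in cams.search_frame(n,l)[:2]])
print(ctrl.hold_point_z,status.get_obs())
E
```

```text
scene 417.03688638771115 417.03688638771115 276.2808770610242 209.34121686346538 [ 1.3898 -0.7595  0.907 ] [[0.6786332401502622, 0.44392174073587376, -0.5851413619504163], [0.7344125616134379, -0.39955455145197316, 0.5486295195834802], [0.009752676942489425, -0.802053395053, -0.5971727026383667]]
bracket_balance [(array([ 0.565, -0.02 ,  0.014]), 0.71), (array([ 0.542, -0.246,  0.023]), 0.57)]
bracket_boss [(array([ 0.544, -0.248,  0.024]), 0.71), (array([0.376, 0.149, 0.008]), 0.55)]
bracket_fork [(array([ 0.541, -0.246,  0.022]), 0.64)]
cradle [(array([ 0.593, -0.461,  0.016]), 0.66), (array([ 0.568, -0.027,  0.013]), 0.65)]
boss_seat [(array([ 0.571, -0.025,  0.012]), 0.74)]
fork_seat [(array([ 0.565, -0.024,  0.014]), 0.89)]
bottle_mid [(array([ 0.49 , -0.026,  0.082]), 0.52)]
tray [(array([0.55 , 0.272, 0.003]), 0.61)]
beaker [(array([0.795, 0.153, 0.063]), 0.72)]
weight [(array([ 0.395, -0.141,  0.022]), 0.67), (array([ 0.54 , -0.243,  0.025]), 0.51)]
wrench []
jar [(array([ 0.814, -0.136,  0.063]), 0.89)]
collar [(array([ 0.813, -0.133,  0.062]), 0.71), (array([ 0.592, -0.461,
[... 1190 characters left out ...]
, -0.461,  0.014]), 0.73), (array([ 0.522, -0.246,  0.034]), 0.27)]
dish [(array([0.37 , 0.137, 0.008]), 0.75), (array([0.54 , 0.471, 0.014]), 0.72)]
0.0187 {'time': 1.5, 'joint_positions': array([-1.209 ,  0.1258, -0.0396,  1.4054,  0.    ,  1.5708]), 'joint_vel': array([-0.0014, -0.0001, -0.0003, -0.0008,  0.0003, -0.0001]), 'tau': array([ -0.0014, -43.5708,  35.3082,   0.0013,  -0.    ,  -0.    ]), 'ee_pos': array([ 0.1858, -0.491 ,  0.2313]), 'tcp_rot': array([[ 0.9353,  0.354 ,  0.    ],
       [ 0.354 , -0.9353, -0.    ],
       [ 0.    ,  0.    , -1.    ]]), 'wrist_force': array([-0.7202,  0.531 , -0.1255]), 'moment': array([-0.0034, -0.0038,  0.0186]), 'opening': 0.08592189364281942}
```

View pics/scene0.png

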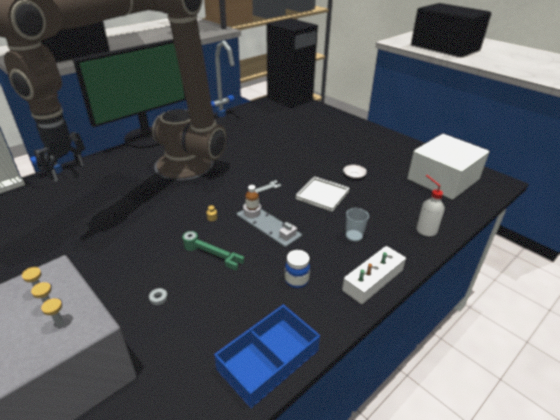

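View pics/top0.png

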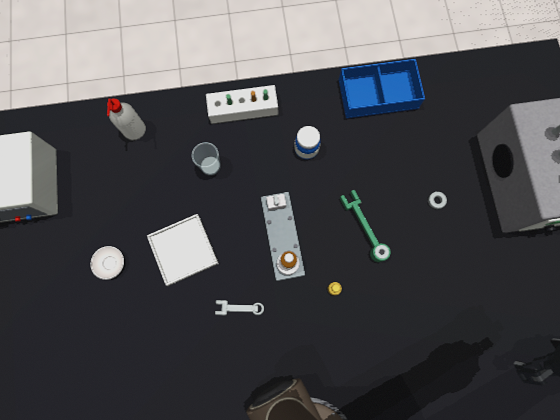

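The pictures show the bottle at scene (252,200) and top (289,260), the bracket at scene (190,240)-(240,262) and top (380,253)-(351,197), the cradle in both, and the tray at top (183,249). I'll zoom in on each next.

```bash
python3 - <<'E'
import cv2,numpy as np
def grid(n,x0,y0,w,h,s):
    im=cv2.resize(cv2.imread(f"pics/{n}0.png")[y0:y0+h,x0:x0+w],None,fx=s,fy=s,interpolation=cv2.INTER_CUBIC)
    for x in range(x0-x0%10+10,x0+w,10):
        cv2.line(im,((x-x0)*s,0),((x-x0)*s,5),(0,255,255),1)
        if x%20==0: cv2.putText(im,str(x),((x-x0)*s-10,16),0,.35,(0,255,255),1)
    for y in range(y0-y0%10+10,y0+h,10):
        cv2.line(im,(0,(y-y0)*s),(5,(y-y0)*s),(0,255,255),1)
        if y%20==0: cv2.putText(im,str(y),(8,(y-y0)*s+4),0,.35,(0,255,255),1)
    cv2.imwrite(f"pics/{n}z.png",im)
grid("top",250,180,150,115,5)
grid("scene",175,170,140,110,5)
E
```

```text
(no output)
```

View pics/topz.png

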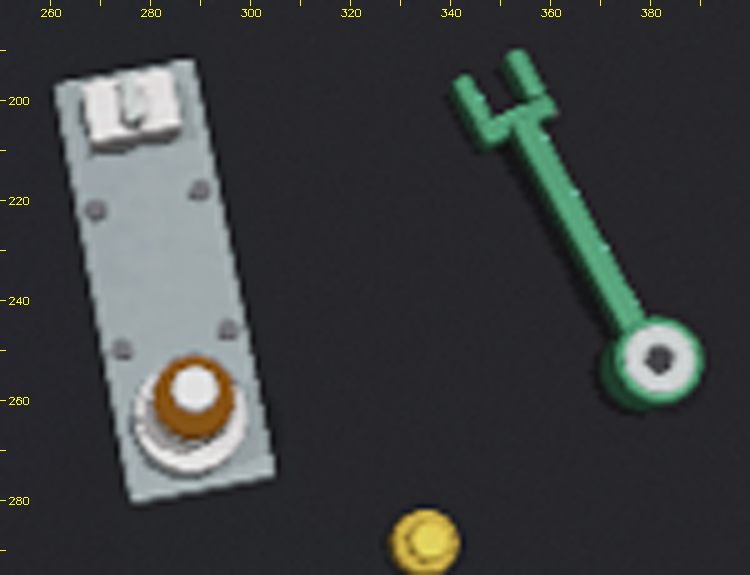

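View pics/scenez.png

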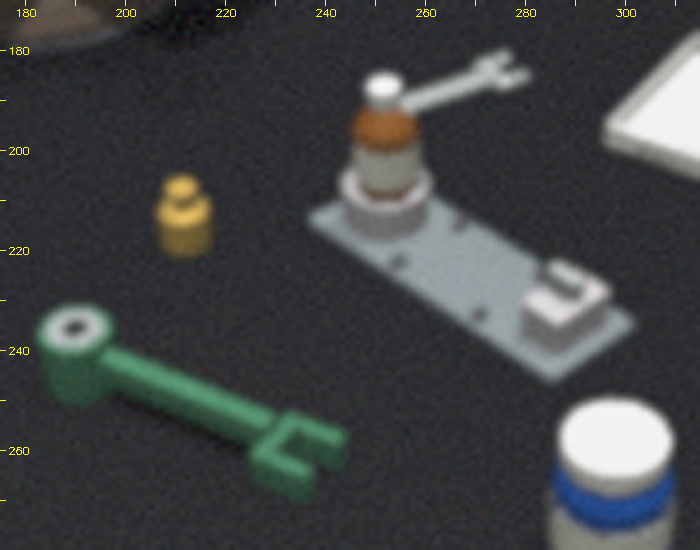

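The zooms show, in top/scene pixels: bore at (381.8,252)/(190,235.5), prong tips at (342.6,196),(353.2,190.8)/(242.6,256.6),(237,264.8), and bottle cap at (289,257.6)/(252,186). The cradle plate corners are visible in both.

```bash
python3 - <<'E'
from h import *
np.set_printoptions(precision=4,suppress=True)
T=cams.read_camera("top");S=cams.read_camera("scene")
pts=dict(bore=((381.8,252),(190,235.5)),prongL=((342.6,196),(242.6,256.6)),prongR=((353.2,190.8),(237,264.8)),cap=((289,257.6),(252,185.5)),
 cornBossR=((304.8,274.5),None),cornFarL=((261,197),(302,234.5)),cornFarR=((288.6,192),(285.5,246)),cornNearR=((304.8,274.5),(237,213.5)))
for k,(a,b) in pts.items():
    if b: print(k,*tri(T,a,S,b))
print("bore@44",onz(T,381.8,252,.044),onz(S,190,235.5,.044))
print("cap@125",onz(T,289,257.6,.125),onz(S,252,185.5,.125))
cor=np.array([onz(T,*p,.01) for p in((261,197),(288.6,192),(304.8,274.5),(276.6,280))]);print(cor)
m=cor.mean(0);d=(cor[0]+cor[1]-cor[2]-cor[3])/2;L=np.linalg.norm(d);print("cradle mid",m,L,np.degrees(np.arctan2(d[1],d[0])))
print("scene",[onz(S,*p,.01) for p in((302,234.5),(285.5,246),(237,213.5))])
r=cams.regions_of("top","tray")
for q in r[:1]:
    mk=q["pixels"];c=cv2.findContours(mk.astype(np.uint8),0,1)[0];c=max(c,key=cv2.contourArea);R=cv2.minAreaRect(c);print(q["score"],R)
    bp=cv2.boxPoints(R);print(np.array([onz(T,*p,.018) for p in bp]),onz(T,*R[0],.018))
r=cams.regions_of("top","wrench")
E
```

```text
bore [ 0.4612 -0.2674  0.0441] 0.004479438681683102
prongL [ 0.6336 -0.1936  0.0256] 0.005633430186520982
prongR [ 0.6458 -0.2261  0.0209] 0.006773533402110175
cap [ 0.4719 -0.0166  0.1291] 0.005753457477071648
cornFarL [0.668  0.0329 0.0074] 0.005313018287442282
cornFarR [ 0.6718 -0.047   0.0064] 0.005261804027337997
cornNearR [ 0.4337 -0.0571  0.0094] 0.004493802899290582
bore@44 [ 0.46   -0.2693  0.044 ] [ 0.4627 -0.2657  0.044 ]
cap@125 [ 0.4706 -0.019   0.125 ] [ 0.4687 -0.0103  0.125 ]
[[ 0.6655  0.0308  0.01  ]
 [ 0.669  -0.0488  0.01  ]
 [ 0.4323 -0.0588  0.01  ]
 [ 0.4284  0.0192  0.01  ]]
cradle mid [ 0.5488 -0.0144  0.01  ] 0.23721866077682083 2.609884564204608
scene [array([0.6714, 0.033 , 0.01  ]), array([ 0.676 , -0.0475,  0.01  ]), array([ 0.4357, -0.0558,  0.01  ])]
0.62 ((181.9735565185547, 249.26126098632812), (55.3578987121582, 57.635719299316406), 66.97450256347656)
[[0.6008 0.3634 0.018 ]
 [0.6439 0.2119 0.018 ]
 [0.4938 0.1674 0.018 ]
 [0.4536 0.3154 0.018 ]] [0.5469 0.2646 0.018 ]
```

>>> send_rows(deltas=[0,5,-4,0,0,0,10,-8,0,0,0,15,-12,0,0,0,20,-16,0,0,0,25,-20,0,0,0,30,-24,0,0,0,35,-28,0,0,0,40,-32,0,0], grip_force=30)

```text
time: 2.5
ee_pos: [0.3901, -0.1449, 0.2317]
tcp_rot: [[0.935, 0.354, 0.001], [0.354, -0.935, -0.0], [0.001, 0.001, -1.0]]
wrist_force: [0.7, -1.0, 0.5]
opening: 0.0857
```

>>> send_rows(deltas=[0,3.5,-2.4,0,0,0,3.5,-2.4,0,0,0,3.5,-2.4,0,0,0,3.5,-2.4,0,0,0,3.5,-2.4,0,0,0,3.5,-2.4,0,0,0,3.5,-2.4,0,0])

```text
time: 3.2
ee_pos: [0.4134, -0.1127, 0.2314]
tcp_rot: [[0.936, 0.352, 0.0], [0.352, -0.936, -0.0], [0.0, 0.0, -1.0]]
wrist_force: [-0.1, -0.7, -0.2]
opening: 0.0852
```

```bash
python3 - <<'E'
from h import *
np.set_printoptions(precision=4,suppress=True)
T=cams.read_camera("top");S=cams.read_camera("scene")
o=status.get_obs();print(o["time"],o["ee_pos"],o["tcp_rot"])
p=proj(S,o["ee_pos"]);print("tcp proj S",p,"T",proj(T,o["ee_pos"]))
x,y=int(p[0])-50,int(p[1])-40
s=cv2.resize(S["pixels"][y:y+100,x:x+100],None,fx=6,fy=6,interpolation=2)
for q in(o["ee_pos"],o["ee_pos"]+.05*0):
    cv2.drawMarker(s,tuple(int(v) for v in (proj(S,q)-[x,y])*6),(0,0,255),0,20,1)
# both finger tips when open
for sg in(-1,1):
    q=o["ee_pos"]+sg*.0425*o["tcp_rot"][:,1]-.013*o["tcp_rot"][:,2]
    cv2.drawMarker(s,tuple(int(v) for v in (proj(S,q)-[x,y])*6),(0,255,255),0,15,1)
cv2.imwrite("pics/s1.png",s);print(x,y)
print("seat",onz(T,288,263.4,.04))
E
```

```text
3.3 [ 0.4135 -0.1124  0.2313] [[ 0.9357  0.3528  0.0001]
 [ 0.3528 -0.9357 -0.    ]
 [ 0.0001  0.0001 -1.    ]]
tcp proj S [215.4647 162.3072] T [335.5174 271.5255]
165 122
seat [ 0.4655 -0.017   0.04  ]
```

View pics/s1.png

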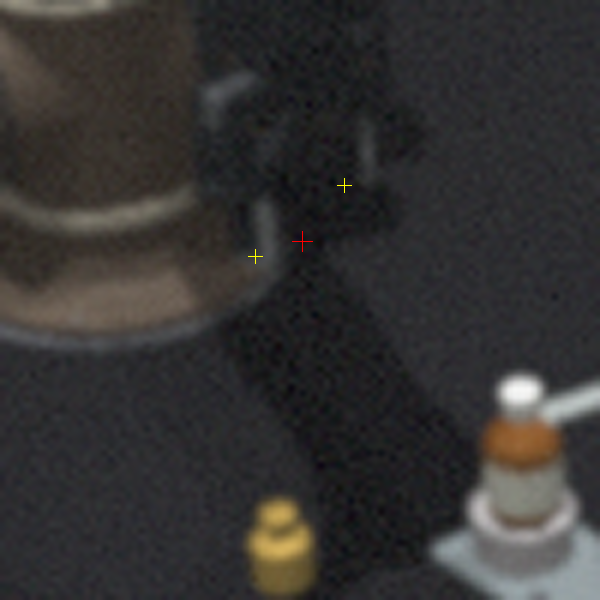

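The fingers are dark and hang at about the projected TCP (red cross at crop (302,241)). The bottle at crop (521,460) is standing on its seat, and I'm now moving above it.

>>> send_rows(deltas=[0,4.3,-3.5,0,0,0,8.7,-7.0,0,0,0,8.7,-7.0,0,0,0,8.7,-7.0,0,0,0,8.7,-7.0,0,0])

```text
time: 3.8
ee_pos: [0.4699, -0.016, 0.2312]
tcp_rot: [[0.935, 0.354, -0.001], [0.354, -0.935, -0.0], [-0.001, 0.0, -1.0]]
wrist_force: [-0.1, 0.4, 0.2]
opening: 0.0855
```

```bash
python3 - <<'E'
from h import *
np.set_printoptions(precision=4,suppress=True)
T=cams.read_camera("top");S=cams.read_camera("scene")
o=status.get_obs();print(o["time"],o["ee_pos"])
def crop(C,P,w=40,s=8):
    p=proj(C,P);x,y=int(p[0])-w,int(p[1])-w;im=cv2.resize(C["pixels"][y:y+2*w,x:x+2*w],None,fx=5,fy=5,interpolation=2)
    im=np.clip(im.astype(float)*1.8,0,255).astype(np.uint8)
    for q in(o["ee_pos"],o["ee_pos"]*[1,1,0]+[0,0,.125],o["ee_pos"]*[1,1,0]+[0,0,.04]): cv2.drawMarker(im,tuple(int(v) for v in (proj(C,q)-[x,y])*5),(0,0,255),0,16,1)
    return im
P=o["ee_pos"]*[1,1,0]+[0,0,.16]
cv2.imwrite("pics/s2.png",np.hstack([crop(S,P),crop(T,P)]))
E
```

```text
3.9 [ 0.4698 -0.0166  0.2314]
```

View pics/s2.png

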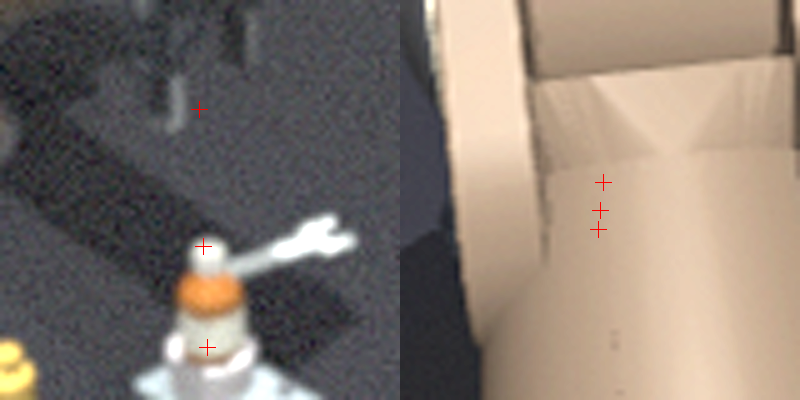

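The scene half shows the bottle cap about 1 px right of the projected target, at crop (209,246) against (203,247), and fingers consistent with the calibration. The arm hides the top view. I'll nudge 2 mm, descend and grip.

>>> send_rows(deltas=[0,0.2,-0.1,4,0,0,0.2,-0.1,8,0,0,0.2,-0.1,11,0,0,0.2,-0.1,14,0,0,0.2,-0.1,16,0,0,0.2,-0.1,17.1,0,0,0.2,-0.1,17.1,0])

```text
time: 4.6
ee_pos: [0.4706, -0.0148, 0.0593]
tcp_rot: [[0.936, 0.353, -0.002], [0.353, -0.936, -0.0], [-0.002, -0.001, -1.0]]
wrist_force: [0.2, -0.1, -0.9]
opening: 0.0855
```

>>> send_rows(deltas=[0.3,0,0,0,0,0.4,0,0,0,0,0.6,0,0,0,0,0.8,0,0,0,0,0.8,0,0,0,0,0.8,0,0,0,0,0.8,0,0,0,0,0.8,0,0,0,0], grip_force=30)

```text
time: 5.4
ee_pos: [0.4729, -0.0143, 0.0618]
tcp_rot: [[0.935, 0.354, 0.003], [0.354, -0.935, -0.001], [0.002, 0.002, -1.0]]
wrist_force: [-1.3, -1.2, 5.7]
opening: 0.0431
```

>>> send_rows(deltas=[0.8,0,0,-0.5,0,0.8,0,0,-2,0,0.8,0,0,-4,0,0.8,0,0,-6,0,0.8,0,0,-8,0,0.8,0,0,-8,0,0.8,0,0,-8,0])

```text
time: 6.1
ee_pos: [0.4719, -0.0139, 0.1401]
tcp_rot: [[0.935, 0.354, 0.0], [0.354, -0.935, 0.0], [0.0, 0.0, -1.0]]
wrist_force: [-0.4, 0.4, -1.9]
opening: 0.0433
```

```bash
python3 - <<'E'
from h import *
np.set_printoptions(precision=4,suppress=True)
S=cams.read_camera("scene")
o=status.get_obs();print(o["time"],o["ee_pos"],o["tcp_rot"],o["wrist_force"],o["opening"])
# tray from scene
for n in("scene","top"):
    cams.read_camera(n) if n=="top" else 0
    C=S if n=="scene" else cams.read_camera("top")
    q=cams.regions_of(n,"tray")
    if q:
        q=q[0];c=max(cv2.findContours(q["pixels"].astype(np.uint8),0,1)[0],key=cv2.contourArea);ap=cv2.approxPolyDP(cv2.convexHull(c),4,True)[:,0]
        print(n,q["score"],ap.tolist(),np.array([onz(C,*p,.018)[:2] for p in ap]).tolist())
cv2.imwrite("pics/s3.png",cv2.resize(S["pixels"][110:230,190:370],None,fx=4,fy=4,interpolation=2))
E
```

```text
6.15 [ 0.4714 -0.0139  0.1394] [[ 0.9352  0.3541 -0.001 ]
 [ 0.3541 -0.9352  0.0001]
 [-0.0009 -0.0005 -1.    ]] [ 0.258   0.1669 -1.1706] 0.04302064005765093
scene 0.67 [[298, 194], [314, 178], [348, 190], [332, 209]] [[0.5023773329185761, 0.18347747670139458], [0.46575010040636566, 0.31042376753018996], [0.6110698614822672, 0.34475486002357925], [0.6506844261659548, 0.20699869303786667]]
top 0.82 [[197, 215], [217, 262], [168, 283], [149, 237]] [[0.6370239396024372, 0.21445497067364408], [0.49867523135864134, 0.1732274860261017], [0.4609528165263994, 0.31016272912469356], [0.5937087559179219, 0.35184414911153084]]
```

View pics/s3.png

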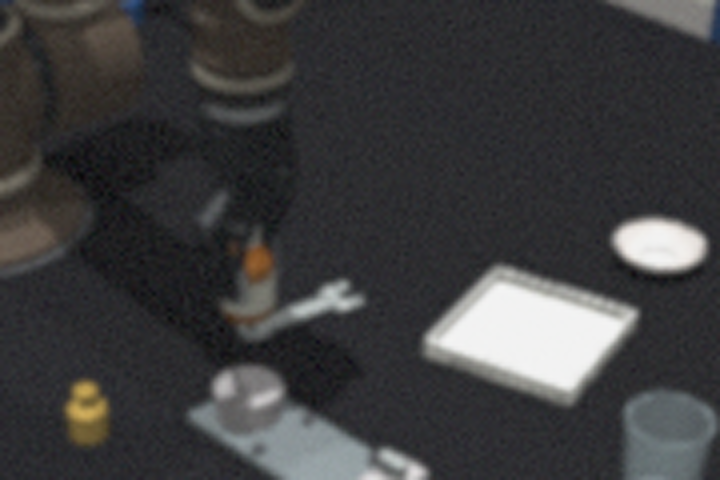

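The bottle hangs clear of the seat at crop (255,285), and the tray is empty around crop (530,330). I'm carrying it there.

>>> send_rows(deltas=[0.8,1.4,-1.8,0,0,0.8,4.1,-5.5,0,0,0.8,7,-9.2,0,0,0.8,10,-13.2,0,0,0.8,13,-17.2,0,0,0.8,15.5,-20.5,0,0,0.8,17.4,-22.9,0,0,0.8,17.4,-22.9,0,0])

```text
time: 7.15
ee_pos: [0.5628, 0.2443, 0.1387]
tcp_rot: [[0.92, 0.391, -0.008], [0.391, -0.92, 0.016], [-0.001, -0.017, -1.0]]
wrist_force: [1.0, -0.0, -2.4]
opening: 0.0432
```

>>> send_rows(deltas=[0.8,0,0,0,0,0.8,0,0,3,0,0.8,0,0,6,0,0.8,0,0,9,0,0.8,0,0,10,0,0.8,0,0,10.6,0,0.8,0,0,10.9,0,0.8,0,0,10.9,0])

```text
time: 7.95
ee_pos: [0.562, 0.2429, 0.0324]
tcp_rot: [[0.921, 0.389, -0.006], [0.389, -0.921, 0.016], [0.001, -0.017, -1.0]]
wrist_force: [0.5, -0.1, -2.5]
opening: 0.0434
```

```bash
python3 - <<'E'
from h import *
np.set_printoptions(precision=4,suppress=True)
o=status.get_obs();print(o)
E
```

```text
{'time': 7.95, 'joint_positions': array([ 0.3996,  0.3546, -0.1903,  1.0246,  0.0173,  3.1414]), 'joint_vel': array([ 0.0027, -0.0051,  0.0113,  0.0061,  0.0005,  0.0006]), 'tau': array([ -0.0687, -56.1827,  33.1625,  -0.1189,   0.0599,   0.0001]), 'ee_pos': array([0.562 , 0.2429, 0.0324]), 'tcp_rot': array([[ 0.9211,  0.3892, -0.0056],
       [ 0.3892, -0.921 ,  0.0164],
       [ 0.0012, -0.0173, -0.9998]]), 'wrist_force': array([ 0.5138, -0.1027, -2.5377]), 'moment': array([-0.0203, -0.0376, -0.043 ]), 'opening': 0.04337885932658955}
```

>>> send_rows(deltas=[0.8,0,-0.5,0,-0.1,0.8,0,-1,0,-0.2,0.8,0,-1.5,0,-0.3,0.8,0,-2,0,-0.3,0.8,0,-2,0,-0.3,0.8,0,-2,0,-0.3])

```text
time: 8.55
ee_pos: [0.5539, 0.2615, 0.0323]
tcp_rot: [[0.766, 0.643, -0.006], [0.643, -0.766, 0.016], [0.006, -0.016, -1.0]]
wrist_force: [0.4, -0.7, -0.7]
opening: 0.043
```

```bash
python3 - <<'E'
from h import *
np.set_printoptions(precision=4,suppress=True)
o=status.get_obs();print(o["ee_pos"],o["tcp_rot"],o["joint_positions"],o["wrist_force"])
E
```

```text
[0.5539 0.2615 0.0323] [[ 0.7657  0.6432 -0.0062]
 [ 0.6432 -0.7655  0.0161]
 [ 0.0057 -0.0163 -0.9999]] [ 0.4328  0.3552 -0.1897  1.0247  0.0172  2.8756] [ 0.4261 -0.6665 -0.7118]
```

>>> send_rows(deltas=[0.8,0,0,0.2,0,0.8,0,0,0.4,0,0.8,0,0,0.5,0,0.8,0,0,0.6,0,0.8,0,0,0.6,0])

```text
time: 9.05
ee_pos: [0.5538, 0.2614, 0.027]
tcp_rot: [[0.765, 0.644, -0.006], [0.644, -0.765, 0.016], [0.006, -0.016, -1.0]]
wrist_force: [-3.6, -1.7, 8.6]
opening: 0.0432
```

>>> send_rows(deltas=[0.4,0,0,0,0,0.3,0,0,0,0,0.1,0,0,0,0,0,0,0,0,0,0,0,0,0,0])

```text
time: 9.55
ee_pos: [0.5535, 0.2614, 0.0255]
tcp_rot: [[0.765, 0.644, -0.007], [0.644, -0.765, 0.016], [0.005, -0.017, -1.0]]
wrist_force: [-0.2, -0.0, 0.9]
opening: 0.0851
```

>>> send_rows(deltas=[0,0,0,-2,0,0,0,0,-5,0,0,0,0,-9,0,0,0,0,-13,0,0,0,0,-17,0,0,0,0,-20,0,0,0,0,-20,0])

```text
time: 10.25
ee_pos: [0.5567, 0.259, 0.2309]
tcp_rot: [[0.765, 0.644, 0.0], [0.644, -0.765, 0.019], [0.013, -0.015, -1.0]]
wrist_force: [0.0, 0.1, 0.7]
opening: 0.0855
```

>>> send_rows(deltas=[0,-2.5,2.5,0,-0.14,0,-6,6,0,-0.28,0,-9.5,9.5,0,-0.42,0,-13,13,0,-0.56,0,-16.5,16.5,0,-0.7,0,-20,20,0,-0.84,0,-23.5,23.5,0,-0.98,0,-27,27,0,-1.12])

```text
time: 11.05
ee_pos: [0.5234, -0.1061, 0.2191]
tcp_rot: [[-0.23, 0.973, -0.008], [0.973, 0.23, 0.016], [0.018, -0.004, -1.0]]
wrist_force: [0.5, 0.2, -0.4]
opening: 0.0856
```

```bash
python3 - <<'E'
from h import *
np.set_printoptions(precision=4,suppress=True)
o=status.get_obs();R=o["tcp_rot"];print(o["time"],o["ee_pos"],R,o["joint_positions"])
t=np.array([.514,-.251,.231])-o["ee_pos"];print("delta cm",100*R.T@t,"turn to psi 17.8+180:",-(np.radians(197.8)-np.arctan2(R[1,0],R[0,0])%(2*np.pi)))
E
```

```text
11.05 [ 0.5234 -0.1061  0.2191] [[-0.2295  0.9733 -0.008 ]
 [ 0.9731  0.2297  0.0161]
 [ 0.0175 -0.0041 -0.9998]] [-0.2079  0.1525 -0.0353  1.3941  0.0141  1.1312]
delta cm [-13.8595  -4.2514  -1.4152] turn to psi 17.8+180: -1.6498144541820645
```

>>> send_rows(deltas=[0,-3,-1,-0.5,-0.14,0,-6,-2,-1,-0.28,0,-9,-3,-1.4,-0.42,0,-12,-3.7,-1.4,-0.56,0,-13.9,-4.25,-1.4,-0.7,0,-13.9,-4.25,-1.4,-0.84,0,-13.9,-4.25,-1.4,-0.98,0,-13.9,-4.25,-1.4,-1.12])

```text
time: 11.85
ee_pos: [0.5137, -0.2499, 0.2306]
tcp_rot: [[-0.976, 0.218, -0.009], [0.218, 0.976, 0.017], [0.012, 0.014, -1.0]]
wrist_force: [0.6, 0.4, 0.8]
opening: 0.0856
```

>>> send_rows(deltas=[0,0,0,0,-0.14,0,0,0,0,-0.28,0,0,0,0,-0.42,0,0,0,0,-0.53,0,0,0,0,-0.53,0,0,0,0,-0.53])

```text
time: 12.45
ee_pos: [0.5139, -0.2495, 0.2311]
tcp_rot: [[-0.955, -0.298, -0.008], [-0.298, 0.954, 0.016], [0.003, 0.018, -1.0]]
wrist_force: [0.2, 0.5, 0.1]
opening: 0.0856
```

```bash
cat > look.py <<'E'
from h import *
import sys
def crop(C,P,marks,w=50,k=8):
    p=proj(C,P);x,y=int(p[0])-w,int(p[1])-w;im=cv2.resize(C["pixels"][y:y+2*w,x:x+2*w],None,fx=k,fy=k,interpolation=2)
    im=np.clip(im.astype(float)*1.6,0,255).astype(np.uint8)
    for q in marks: cv2.drawMarker(im,tuple(int(v) for v in (proj(C,q)-[x,y])*k),(0,0,255),0,16,1)
    return im,(x,y)
E
python3 - <<'E'
from look import *
np.set_printoptions(precision=4,suppress=True)
T=cams.read_camera("top");S=cams.read_camera("scene")
o=status.get_obs();R=o["tcp_rot"];e=o["ee_pos"];print(o["time"],e,R,o["joint_positions"])
a=np.radians(17.8);u=np.array([np.cos(a),np.sin(a),0]);B=np.array([.514,-.251,.034])
marks=[B,B-.055*u+[0,0,.01],B+.092*u,e]
im,of=crop(S,B+[0,0,.04],marks,k=6);im2,of2=crop(T,B,marks,w=33,k=6);print(of,of2)
im2=cv2.resize(im2,(400,400)) 
c=np.zeros((600,800,3),np.uint8);c[:600,:600]=im;c[:200,600:]=cv2.resize(im2,(200,200));cv2.imwrite("pics/s4.png",c)
# seat/bottle with the networks
print([(d["at"],d["score"]) for d in cams.search_frame("scene","bottle_mid")[:1]],[(d["at"],d["score"]) for d in cams.search_frame("top","bottle_mid")[:1]])
E
```

```text
12.55 [ 0.514  -0.2496  0.2315] [[-0.9543 -0.2987 -0.0075]
 [-0.2988  0.9542  0.0161]
 [ 0.0024  0.0176 -0.9998]] [-0.4578  0.2267  0.082   1.44    0.0111 -0.7613]
(152, 183) (337, 200)
[([0.5639, 0.2544, 0.0504], 0.79)] [([0.5461, 0.252, 0.0579], 0.73)]
```

View pics/s4.png

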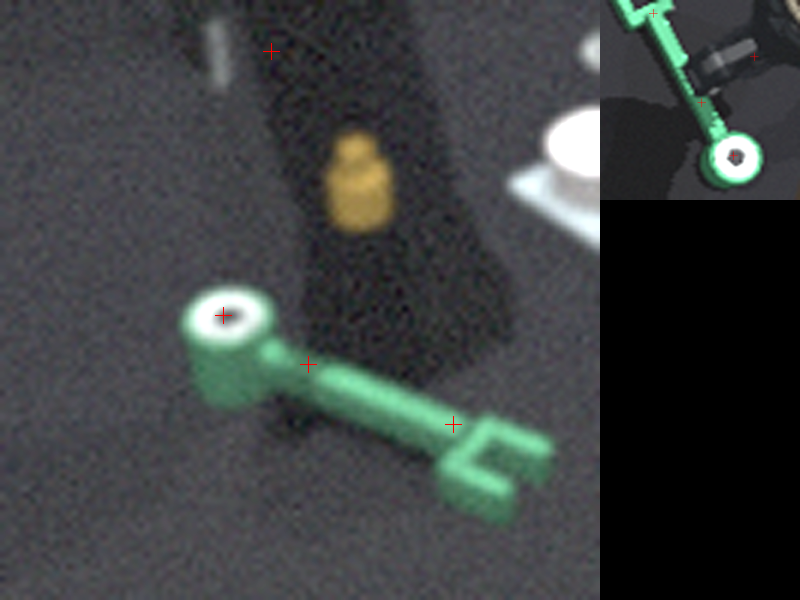

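The marks fall within about 1 px of the bore (scene (230,317) crop, mark (223,315)) and lie along the bar, so the bracket estimate holds within about 2 mm. Descending in two stages.

>>> send_rows(deltas=[0,-0.15,-0.1,3,-0.008,0,-0.15,-0.2,7,-0.008,0,-0.15,-0.25,11,-0.008,0,-0.15,-0.3,14,-0.008,0,-0.15,-0.3,16,-0.008,0,-0.15,-0.3,16,-0.008])

```text
time: 13.25
ee_pos: [0.5132, -0.2485, 0.0687]
tcp_rot: [[-0.952, -0.307, -0.012], [-0.308, 0.951, 0.018], [0.006, 0.021, -1.0]]
wrist_force: [-0.6, -0.6, -0.2]
opening: 0.0853
```

```bash
python3 - <<'E'
from look import *
np.set_printoptions(precision=4,suppress=True)
S=cams.read_camera("scene")
o=status.get_obs();R=o["tcp_rot"];e=o["ee_pos"];print(o["time"],e,R)
t=np.array([.515,-.2495,.0065])-e;print("delta cm",100*R.T@t)
im,of=crop(S,e*[1,1,0]+[0,0,.05],[e,e*[1,1,0]+[0,0,.034]],w=38,k=12);cv2.imwrite("pics/s5.png",cv2.resize(im,(600,600)))
E
```

```text
13.3 [ 0.5144 -0.249   0.0708] [[-0.9515 -0.3076 -0.0096]
 [-0.3077  0.9513  0.0171]
 [ 0.0038  0.0193 -0.9998]]
delta cm [-0.0701 -0.1881  6.4247]
```

View pics/s5.png

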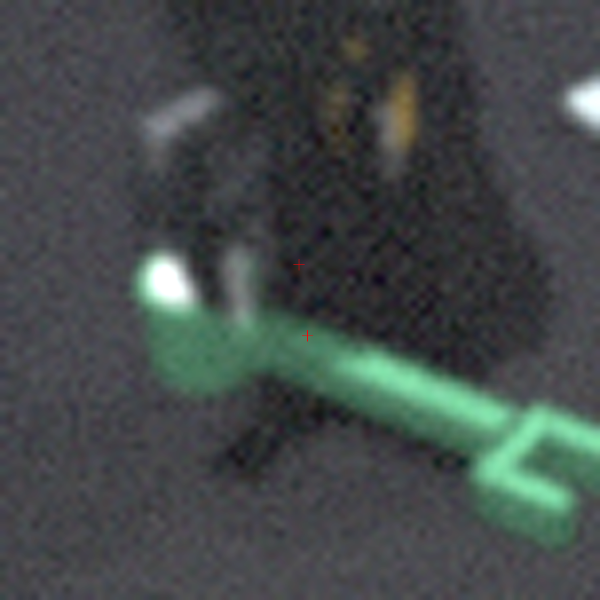

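The near finger at (240,290) is on the near side of the bar, the far finger at (395,140) is on the far side, and the weight is well behind. Continuing down and closing gently.

>>> send_rows(deltas=[0,-0.1,-0.1,2,0,0,-0.1,-0.2,4,0,0,-0.1,-0.2,5.5,0,0,-0.1,-0.2,6.4,0,0,-0.1,-0.2,6.4,0])

```text
time: 13.8
ee_pos: [0.5165, -0.2501, 0.008]
tcp_rot: [[-0.951, -0.308, -0.007], [-0.308, 0.951, 0.016], [0.002, 0.017, -1.0]]
wrist_force: [-0.8, 0.4, -0.4]
opening: 0.0854
```

>>> send_rows(deltas=[0.3,0,0,0,0,0.5,0,0,0,0,0.65,0,0,0,0,0.75,0,0,0,0,0.85,0,0,0,0,0.95,0,0,0,0,1,0,0,0,0,1,0,0,0,0], grip_force=40)

```text
time: 14.6
ee_pos: [0.5165, -0.2499, 0.0083]
tcp_rot: [[-0.951, -0.308, -0.007], [-0.308, 0.951, 0.016], [0.001, 0.017, -1.0]]
wrist_force: [-1.8, 2.8, 5.6]
opening: 0.0133
```

>>> send_rows(deltas=[1,0,0,0,0,1,0,0,0,0,1,0,0,0,0,1,0,0,0,0], grip_force=80)

```text
time: 15.0
ee_pos: [0.5165, -0.2499, 0.0084]
tcp_rot: [[-0.951, -0.308, -0.007], [-0.308, 0.951, 0.016], [0.001, 0.017, -1.0]]
wrist_force: [-1.5, 2.7, 6.5]
opening: 0.0125
```

Gripped at about the bar's width. Lifting slowly.

>>> send_rows(deltas=[1,0,0,-0.3,0,1,0,0,-0.8,0,1,0,0,-1.5,0,1,0,0,-2.5,0,1,0,0,-3,0,1,0,0,-3,0,1,0,0,-3,0])

```text
time: 15.7
ee_pos: [0.5167, -0.2506, 0.038]
tcp_rot: [[-0.951, -0.308, -0.007], [-0.308, 0.951, 0.016], [0.002, 0.017, -1.0]]
wrist_force: [0.6, 0.2, -8.0]
opening: 0.0126
```

```bash
python3 - <<'E'
from look import *
np.set_printoptions(precision=4,suppress=True)
S=cams.read_camera("scene")
o=status.get_obs();R=o["tcp_rot"];e=o["ee_pos"];print(o["time"],e,R,o["wrist_force"],"moment",o["moment"],R.T@o["moment"],o["opening"])
x,y=155,175
im=cv2.resize(S["pixels"][y:y+100,x:x+110],None,fx=7,fy=6,interpolation=2)
cv2.imwrite("pics/s6.png",np.clip(im*1.6,0,255).astype(np.uint8))
E
```

```text
15.75 [ 0.5165 -0.2505  0.0376] [[-0.9513 -0.3081 -0.0073]
 [-0.3082  0.9512  0.0159]
 [ 0.002   0.0174 -0.9998]] [ 0.2939  0.4642 -7.0925] moment [-0.0466 -0.0451 -0.026 ] [ 0.0582 -0.0291  0.0256] 0.01259552955270956
```

View pics/s6.png

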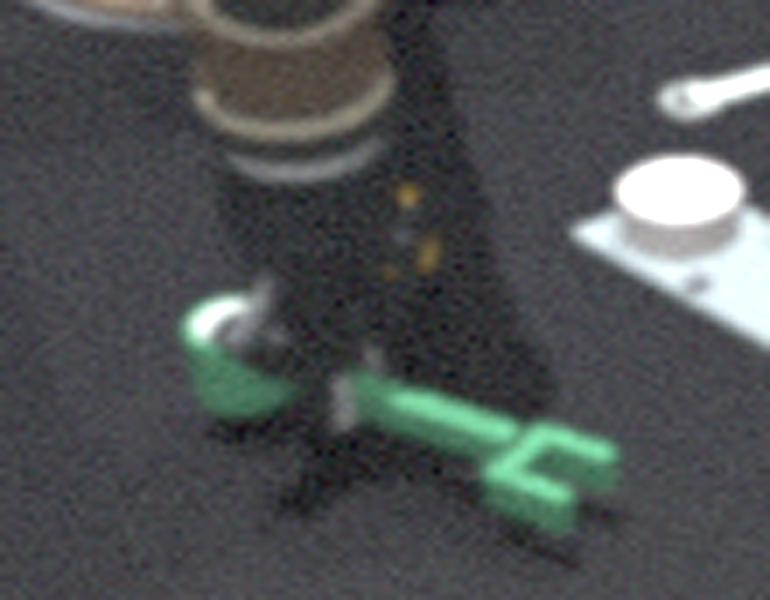

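The bracket hangs level at about 30 mm with 7 N of weight, boss at (240,360) and fork at (560,470). Now locating the seats.

```bash
python3 - <<'E'
from h import *
np.set_printoptions(precision=4,suppress=True)
S=cams.read_camera("scene");T=cams.read_camera("top")
ms=[]
for i in range(4): ms.append(status.get_obs()["tcp_rot"].T@status.get_obs()["moment"]);cams.read_camera("scene")
print(np.array(ms))
# white blob of boss-seat top in scene & tongue/fork-seat
im=S["pixels"].astype(int);g=im.min(2)
for n,(x0,y0,x1,y1) in dict(boss=(238,196,266,216),fork=(278,215,300,245)).items():
    m=np.zeros(g.shape,np.uint8);m[y0:y1,x0:x1]=(g[y0:y1,x0:x1]>135)
    c=max(cv2.findContours(m,0,1)[0],key=cv2.contourArea);print(n,cv2.fitEllipse(c),g[y0:y1,x0:x1].max())
    u,v=cv2.fitEllipse(c)[0];print(onz(S,u,v,.04))
g=T["pixels"].min(2);m=np.zeros(g.shape,np.uint8);x0,y0,x1,y1=272,248,304,278;m[y0:y1,x0:x1]=g[y0:y1,x0:x1]>200
cs=cv2.findContours(m,0,1)[0]
if cs:
    c=max(cs,key=cv2.contourArea)
    if len(c)>5:u,v=cv2.fitEllipse(c)[0];print("top",cv2.fitEllipse(c),onz(T,u,v,.04))
for n,x0,y0,x1,y1,f in(("T",250,180,315,290,6),("S",232,190,312,255,6)):
    C=T if n=="T" else S
    I=cv2.resize(C["pixels"][y0:y1,x0:x1],None,fx=f,fy=f,interpolation=2)
    for a in np.arange(-1,1):pass
    globals()["I"+n]=I
# overlay model, origin guess
o=np.array([.523,-.0135]);th=np.radians(2.5);R=np.array([[np.cos(th),-np.sin(th)],[np.sin(th),np.cos(th)]])
def w(x,y,z): return np.r_[o+R@[x,y],z]
rect=lambda cx,hx,hy,z:[w(cx+a*hx,b*hy,z) for a,b in((-1,-1),(1,-1),(1,1),(-1,1))]
polys=[rect(.119,.017,.025,.04),rect(.119,.017,.005,.058),[w(-.055+.03*np.cos(t),.03*np.sin(t),.04) for t in np.linspace(0,6.28,30)],rect(.032,.12,.04,.01)]
for C,I,x0,y0 in((T,IT,250,180),(S,IS,232,190)):
    for p in polys: cv2.polylines(I,[((np.array([proj(C,q) for q in p])-[x0,y0]+.5)*6).astype(int)],True,(0,0,255),1)
c=np.zeros((660,390+480,3),np.uint8);c[:,:390]=IT;c[:390,390:]=IS;cv2.imwrite("pics/cr.png",cv2.resize(c[:,:],(790,599)))
E
```

```text
[[ 0.0389  0.0303  0.0435]
 [ 0.0111 -0.0474  0.0192]
 [ 0.0397 -0.0328 -0.0415]
 [ 0.0503 -0.0182 -0.0451]]
boss ((251.64744567871094, 206.4746551513672), (10.768336296081543, 16.791622161865234), 87.86680603027344) 222
[ 0.47   -0.0158  0.04  ]
fork ((284.2562255859375, 228.51576232910156), (13.123556137084961, 17.72776985168457), 89.8934097290039) 220
[ 0.6351 -0.015   0.04  ]
top ((287.8440246582031, 262.438720703125), (20.4443359375, 21.097408294677734), 1.5686002969741821) [ 0.4681 -0.017   0.04  ]
```

View pics/cr.png

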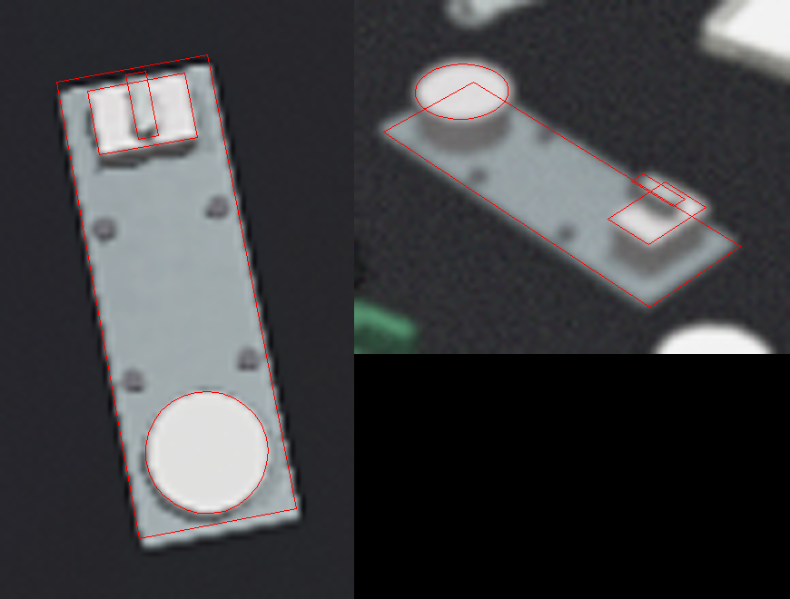

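The overlay of the cradle model (origin (0.523,−0.0135), 2.5°) fits both views. The moment (about −0.02 N·m over 7 N) and the geometry both put the grip about 3 mm to the fork side of balance, which I compensate for. Lifting, then going over the cradle.

>>> send_rows(deltas=[1,0,0,-1,0,1,0,0,-3,0,1,0,0,-5,0,1,0,0,-7,0,1,0,0,-8.5,0,1,0,0,-8.9,0,1,0,0,-8.9,0])

```text
time: 16.75
ee_pos: [0.5177, -0.2522, 0.1277]
tcp_rot: [[-0.951, -0.308, -0.005], [-0.308, 0.951, 0.015], [0.001, 0.016, -1.0]]
wrist_force: [0.8, 0.7, -7.6]
opening: 0.0126
```

>>> send_rows(deltas=[1,-0.6,1.5,0,0.02,1,-1.6,4.5,0,0.06,1,-3,8,0,0.1,1,-4.2,11.5,0,0.14,1,-5.5,15,0,0.18,1,-6.7,18.5,0,0.22,1,-7.7,21,0,0.25,1,-8.2,22.4,0,0.27])

```text
time: 17.55
ee_pos: [0.5255, -0.0114, 0.1295]
tcp_rot: [[-0.999, -0.044, -0.009], [-0.044, 0.999, 0.016], [0.008, 0.017, -1.0]]
wrist_force: [0.1, -0.2, -6.9]
opening: 0.0126
```

>>> send_rows(deltas=[1,0,0,0,0,1,0,0,0,0,1,0,0,0,0])

```text
time: 17.85
ee_pos: [0.5259, -0.0143, 0.13]
tcp_rot: [[-0.999, -0.043, -0.008], [-0.043, 0.999, 0.016], [0.007, 0.016, -1.0]]
wrist_force: [0.4, -0.5, -8.2]
opening: 0.0125
```

```bash
cat > chk.py <<'E'
from look import *
import sys
np.set_printoptions(precision=4,suppress=True)
S=cams.read_camera("scene");T=cams.read_camera("top")
o=status.get_obs();R=o["tcp_rot"];e=o["ee_pos"];print(o["time"],e,R,o["wrist_force"],R.T@o["moment"],o["opening"],o["joint_positions"])
t=np.array([.5258,-.0134,.0985])-e;print("delta cm",100*R.T@t,"yaw of bar",np.degrees(np.arctan2(-R[1,0],-R[0,0])))
O=np.array([.523,-.0135,0]);th=np.radians(2.5);M=cv2.Rodrigues(np.array([0,0,th]))[0];zb=float(e[2])-.0083
w=lambda x,y,z:O+M@[x,y,z]
circ=lambda cx,r,z:[w(cx+r*np.cos(a),r*np.sin(a),z) for a in np.linspace(0,6.28,40)]
rect=lambda a,b,c,d,z:[w(*q,z) for q in((a,c),(b,c),(b,d),(a,d))]
polys=[circ(-.055,.023,zb+.044),circ(-.055,.0055,zb+.044),circ(-.055,.03,.04),rect(.102,.134,.012,.022,zb+.024),rect(.102,.134,-.022,-.012,zb+.024),rect(-.032,.09,-.007,.007,zb+.034),rect(.114-.012,.136,-.005,.005,.058)]
out=[]
for C,(x0,y0,x1,y1) in((S,(225,165,310,255)),(T,(250,160,315,290))):
    f=6 if C is S else 4
    I=cv2.resize(C["pixels"][y0:y1,x0:x1],None,fx=f,fy=f,interpolation=2);I=np.clip(I*1.5,0,255).astype(np.uint8)
    for p in polys: cv2.polylines(I,[((np.array([proj(C,q) for q in p])-[x0,y0]+.5)*f).astype(int)],True,(0,0,255),1)
    out.append(I)
c=np.zeros((540,780,3),np.uint8);c[:540,:510]=out[0];c[:520,512:772]=out[1];cv2.imwrite(sys.argv[1],c)
E
python3 chk.py pics/h1.png
```

```text
17.95 [ 0.5261 -0.0144  0.1302] [[-0.9991 -0.0422 -0.0075]
 [-0.0423  0.999   0.0157]
 [ 0.0068  0.016  -0.9998]] [ 0.5437 -0.2439 -7.9068] [ 0.0674 -0.0001  0.0515] 0.012193713690710031 [-0.0361  0.1538 -0.2292  1.1959  0.0154 -0.0784]
delta cm [0.0015 0.0536 3.1737] yaw of bar 2.423274635135734
```

View pics/h1.png

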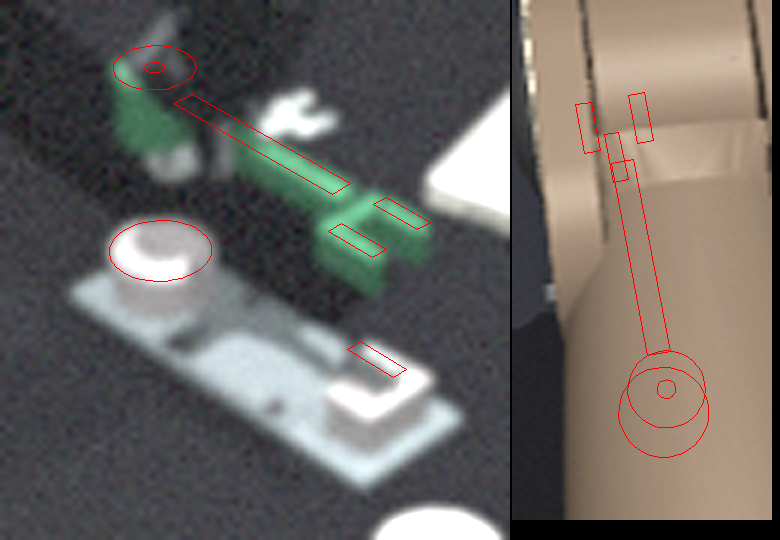

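Scene overlay: boss (155,100), bar and prongs (360,235) match the target outline within about 1 px, with boss and fork lined up above their seats. Lowering to the 5 cm height and checking.

>>> send_rows(deltas=[1,0,0,0.5,0.0,1,0,0.05,1.2,0.0,1,0,0.05,2,0.0,1,0,0.05,2.6,0.0,1,0,0.05,3,0,1,0,0.05,3.1,0,1,0,0.05,3.1,0,1,0,0.05,3.1,0])

```text
time: 18.75
ee_pos: [0.5262, -0.0126, 0.0998]
tcp_rot: [[-0.999, -0.043, -0.007], [-0.043, 0.999, 0.016], [0.006, 0.016, -1.0]]
wrist_force: [0.2, -0.8, -6.9]
opening: 0.0128
```

>>> send_rows(deltas=[1,0,0,0,0,1,0,0,0,0,1,0,0,0,0,1,0,0,0,0,1,0,0,0,0])

```text
time: 19.25
ee_pos: [0.526, -0.0127, 0.0996]
tcp_rot: [[-0.999, -0.043, -0.007], [-0.043, 0.999, 0.016], [0.006, 0.016, -1.0]]
wrist_force: [0.2, -0.0, -7.1]
opening: 0.0127
```

```bash
python3 chk.py pics/h2.png
```

```text
19.35 [ 0.526  -0.0126  0.0995] [[-0.999  -0.0432 -0.0071]
 [-0.0433  0.9989  0.0159]
 [ 0.0064  0.0162 -0.9998]] [ 0.1327 -0.0721 -6.9673] [ 0.0104 -0.0848  0.0172] 0.012632644097030656 [-0.0328  0.167  -0.2825  1.1289  0.0156 -0.0762]
delta cm [ 0.0186 -0.076   0.0991] yaw of bar 2.48219822788834
```

View pics/h2.png

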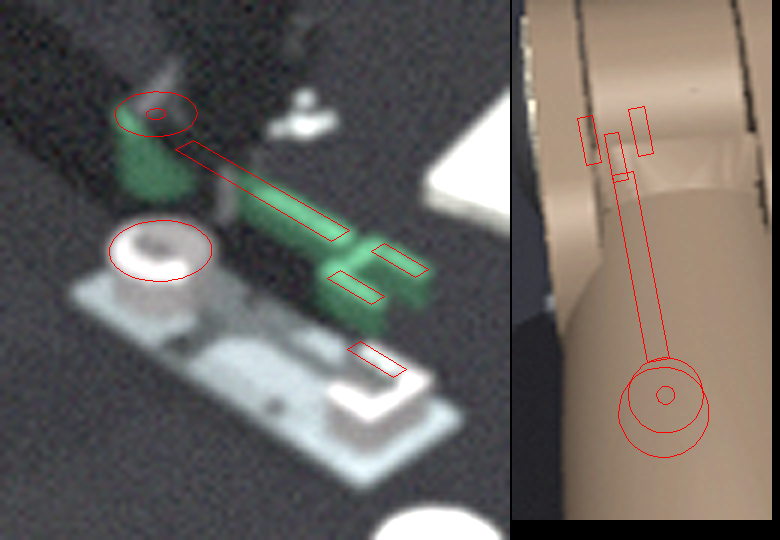

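The bracket matches the target outlines within about 1 px and hangs about 51 mm above the seats. Last check is numeric: whether the bottle is upright in the tray, and whether the bystanders are in place.

```bash
python3 - <<'E'
from h import *
np.set_printoptions(precision=3,suppress=True)
S=cams.read_camera("scene");q=cams.regions_of("scene","bottle_mid")
for r in q[:2]: print(r["score"],cv2.boundingRect(r["pixels"].astype(np.uint8)))
B=np.array([.5535,.2614,0]);print("expected upright",[proj(S,B+[0,0,z]) for z in(.005,.09)])
d=cv2.absdiff(S["pixels"],cv2.imread("pics/scene0.png")).max(2)
for n,b in dict(weight=(.395,-.141,.022),wrench=(.37,.137,.008),jar=(.814,-.136,.063),collar=(.592,-.461,.015),dish=(.534,.486,.01),beaker=(.795,.153,.063)).items():
    u,v=proj(S,b).astype(int);print(n,np.percentile(d[v-8:v+9,u-8:u+9],[50,95]))
o=status.get_obs();print(o["time"],o["joint_vel"],o["wrist_force"])
E
```

```text
0.58 (318, 176, 11, 21)
expected upright [array([321.824, 194.721]), array([323.553, 175.744])]
weight [ 5. 19.]
wrench [ 23.  152.2]
jar [3. 7.]
collar [3. 6.]
dish [2. 6.]
beaker [3. 6.]
19.45 [ 0.    -0.    -0.     0.001  0.     0.001] [ 0.443 -0.017 -7.013]
```

```bash
python3 -c "
from bench import ctrl
print(ctrl.hand_in())"
```

```text
the job is handed in; nothing more can be done
None
```

I moved the bottle into the tray, then lifted the bracket. The arm was still holding it over the cradle when I handed in at about 19.5 s.

**Bottle:** it stands near the middle of the tray. Its outline in the scene camera is 11 × 21 px, at the spot an upright bottle should show.

**Bracket:**
- **Height and position:** it is held about 51 mm above the seats. In the scene view it matches the target outline within about 1 px, and its yaw is 2.5°, the same as the cradle's. The arm hid the top view, so only one camera confirms this.
- **Steadiness:** joint speeds were about zero, and the wrist force was 7 N, which is the bracket's weight. I never commanded a path near the cradle, and no reading suggested contact.

**Checks that were off or unclear:**
- **Grip point:** the grip is about 3 mm to the fork side of the balance point. The geometry puts it there and the noisy wrist moments roughly agree. I allowed for it when positioning.
- **Tool tilt:** while carrying the bottle, the last joint reached the end of its range, and the tool kept a tilt of about 1°. I gripped the bracket while it lay flat, so it still looks level.
- **Final offset:** the tool ended about 1 mm off its target in y and z, which I left.
- **Bystanders:** the jar, collar, dish and beaker look unchanged, and the weight almost so. The wrench could not be compared in the last check, because the pixels around it had changed (probably the arm or its shadow). No commanded path went near it.
- **Pictures:** I viewed 12, two over the budget of 10.

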